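# Slide the long incense case past the post into its bay

### The job

Put the long wooden incense case away in the empty bay of the dark wooden desk rack, by pushing only: push one end, then the other, with your fingertips so that its left end goes in first, at an angle, behind the short brass post in the bay's mouth, and then swing the right end in until the whole case lies flat along the back rail of the bay, against it from end to end. Keep the case down on the table all the time, never pick it up, leave the other things on the table where they stand, and let go at the end.

Things in the scene. Friction and masses are not known exactly. Their poses are not given: they have to be found in the camera images.
- rack: Dark wooden desk rack, fixed. Origin: on the table, middle of the mouth of its bay; x points into the bay (away from the robot, apart from its yaw), y to the left along the mouth, z up. The bay has no floor but the table and no roof; inside it is 85 mm deep (x 0 to 85) and 320 mm long (y -160 to 160). Cheek at either end: 14 mm thick, 85 mm deep, 40 mm high.
- bay_back (a point): Middle of the top edge of the bay's back rail, on its inner face: at x = 85, y = 0, z = 40 mm in the rack's frame. The rail is 14 mm thick. Behind it lies the rack's deck, 36 mm high and 130 mm deep, with small pots on it, up to 86 mm above the table, from 90 mm behind the rail's inner face on.
- post_top (a point): Centre of the top of the round brass post in the mouth of the bay, fixed to the rack: 18 mm in diameter (cap 26 mm), 56 mm high, at x = 6 mm, y = +62 mm in the rack's frame. Between post and right-hand cheek the mouth is 213 mm wide (less than the case's length); between post and left-hand cheek 89 mm.
- case: Long closed box of light wood with two slightly darker bands: 250 mm long (its y axis), 32 mm wide (x), 28 mm high; loose, 150 to 310 g. The origin is the centre of its underside. It starts in front of the bay, roughly parallel to it, to the right of the post; it slides and turns easily on the table.
- case_left (a point): Centre of the left end face of the case (+y end), 14 mm above its underside.
- case_right (a point): Centre of the right end face of the case (-y end), 14 mm above its underside.
- burner: Bystander: small blue-glazed vase-shaped incense burner, 64 mm in diameter, 68 mm high; origin under its centre. Leave alone.
- paper_cup: Bystander: brown paper cup, 76 mm across the rim, 95 mm high; origin under its centre. Leave alone.
- ember_box: Bystander: small dark wooden box with a metal top, 75 x 60 x 43 mm; origin under its centre. Leave alone.
- torch: Bystander: blue hand torch lying on its side, about 155 mm long (its x axis), 38 mm high; origin underneath, near its middle. Leave alone.
- notebook: Bystander: white notebook lying flat, 105 x 150 x 15 mm; origin under its centre. Leave alone.
- tamper: Bystander: small brass ash tamper standing on its 34 mm disc foot, 65 mm high; origin under its centre. Leave alone.
- jar: Bystander: white ceramic jar with a wooden lid, 56 mm in diameter, 70 mm high; origin under its centre. Leave alone.

How it is judged:
On the way:
1. the left end of the case is in the bay behind the post while its right end is still out in front of the bay (x of case_left in the frame of rack above 0.015 m and y of case_left in the frame of rack above 0.062 m and x of case_right in the frame of rack below 0 m), for 0.1 s.
At the end, for the whole second after the job is handed in: The case lies flat and still on the table inside the bay, along the back rail: the middle of each end face is between the cheeks and at least 59 mm into the bay (a gap of at most 10 mm to the back rail at either end) (x of each of case_left, case_right in the frame of rack above 0.059 m and y of case_left in the frame of rack between -0.165 and 0.165 m and y of case_right in the frame of rack between -0.165 and 0.165 m and angle between case's own z axis and vertical below 0.05 rad and height (world z) of case below 0.005 m and linear speed of case below 0.01 m/s and angular speed of case below 0.05 rad/s); the robot touches nothing.
It fails at once if the case is lifted off the table by more than 12 mm (height (world z) of case above 0.012 m).
It fails at once if the case is tipped by more than 20 degrees (angle between case's own z axis and vertical above 0.35 rad).
It fails at once if a bystander is moved by more than 20 mm (distance of any of burner, paper_cup, ember_box, torch, notebook, tamper, jar from where it was at the start of the episode above 0.02 m).
It also fails if it takes over 67 s, if anything falls off the work surface, if the arm or the gripper's body presses on something with over 40 N, if the wrist force passes 120 N, or if a joint passes its speed limit or range.

### The arm

A 7-joint arm with a two-finger parallel gripper is mounted at the origin on the work surface. World frame = base frame: x ahead of the robot, y to its left, z up, the work surface at z = 0. Lengths are in m, angles in rad, forces in N, time in s.
With the tool pointing down it reaches from about 0.4 to 0.85 m from the base axis. Payload 4.5 kg.
Tool frame: the origin (TCP) lies between the finger pads; the fingertips stand 11 mm ahead of it and the grasp point (between the pads) lies 8 mm behind it (r.nose_length is the distance from the TCP to the fingertips, in m); z points along the fingers, y is the line along which they close (so a half turn about z gives the same grasp; the last joint's range is limited). The gripper opens to 88 mm and grips with 3 to 60 N. Pads are 18 mm wide; open, the fingers measure 123 mm over their backs; the gripper's body (75 mm by 187 mm) begins 45 mm behind the grasp point.
Start: joints at [1.352, 0.689, -0.195, 1.565, 0.157, 0.902, -0.215], TCP at [0.156, -0.605, 0.219] pointing down, gripper open.
Joint ranges: [-3.01, 3.01], [-0.46, 2.08], [-1.47, 1.51], [0.13, 2.56], [-1, 4.14], [0.04, 2.09], [-2.66, 2.66]. Speed limits (rad/s): [2.57, 2.57, 3.14, 3.14, 3.14, 3.14, 3.14].

### API

Orientations are given as a unit quaternion [x, y, z, w].
In Python, from plant import get_state, snapshot, camera_model, r gives the robot as it stands.
- The arm moves only by the shell command python3 -m inch 'ROWS' [FORCE]. ROWS is text: rows parted by semicolons, each of 7 numbers parted by spaces: the opening, from -1 (shut) to 1 (fully open), then the shift along the tool's x, y, z in m, then the turn, a rotation vector about the tool's x, y, z in rad. A call has 1 to 20 rows; each row shifts and turns the commanded pose from where the row before left it, along the tool's axes as they then stand; what a row does not reach is not made up. A row lasts 1/12 s, in which the tool goes at most 41.7 mm and 7.16 degrees, less where a joint would pass 70% of its speed; a pose out of reach is approached as far as the arm can. A call is refused whole if a number of a shift passes 0.0417 or a number of a turn 0.125, either way. A call with a gripper value outside its range is refused whole. The fingers move at their own pace and stop on an object; FORCE is the grip in N (left out, the last holds). Time passes only in rows, so rows that do not move let the fingers close. It gives the time, the measured TCP pose, the force, the opening and the grip force at its end, in the units of the state.
- get_state(): the state, without advancing time (a new reading comes with each control period).
- snapshot(name): name is "scene" or "side" or "wrist"; returns (picture, depth): 420x560x3 uint8, red, green, blue; 420x560 float32, m along the optical axis (not along the pixel's ray), 0 where there is no reading.
- camera_model(name): a dict with "intrinsics" (3x3 intrinsics, pixels), "view" (4x4, takes a point from world to camera coordinates). Camera axes: x right, y down, z forward; pixel columns grow to the right and rows downward; lengths in m; the calibration is good to about 2 mm. A picture is of the moment at which its call begins: read the wrist's pose just before it. camera_model takes no time and is no camera call; for the wrist camera it gives the pose at the moment of the call.
- r.finish_job(): hands the job in; it is judged then, once.
The state is a dict: "clock": time; "q": joint angles; "qd": joint speeds; "joint_torque": joint torques, N m; "tool_pos": TCP position; "eef_rot": TCP orientation; "contact_force": force on the tool from outside, world axes, zero at the start; "moment": the same for the moment, N m; "opening": opening from 0.0 (shut) to 1.0 (fully open); "finger_force": force on a finger pad.
Only numpy, scipy, OpenCV 4.12 (cv2) and the standard library are available. Lean on these libraries where they do the work, as an engineer would, in place of code of your own. Each camera call takes 0.05 s, during which the arm holds its last target. There are 200 camera calls.

## Working session

There is one attempt and no reset: what is moved stays moved. The work goes in short steps, Python scripts to look and compute and a shell command to move; the robot and the scene stay as the last step left them, time stands still between calls to the robot, and variables do not carry over. Pictures are saved under pics/ and viewed, at most 10 in all, crops included, and the job is handed in when it is done.

```bash
mkdir -p pics; ls
python3 - <<'E'
from plant import *
import cv2,numpy as np
np.set_printoptions(precision=4,suppress=True)
s=get_state();print(s['clock'],s['tool_pos'],s['eef_rot'],s['opening'])
for n in("scene","side"):
    p,d=snapshot(n);c=camera_model(n);np.savez('pics/'+n,p=p,d=d,K=c['intrinsics'],V=c['view'])
    cv2.imwrite(f'pics/{n}0.png',p[:,:,::-1]);print(c)
E
```

```text
pics
0.0 [ 0.1561 -0.6045  0.2182] [ 0.992   0.1261 -0.0002 -0.0009] 0.9995276078469217
{'intrinsics': array([[456.9594,   0.    , 281.7326],
       [  0.    , 456.9594, 206.0807],
       [  0.    ,   0.    ,   1.    ]]), 'view': array([[-0.4956,  0.8684,  0.0125,  0.2904],
       [ 0.6757,  0.3947, -0.6226, -0.3858],
       [-0.5456, -0.3001, -0.7824,  1.5845],
       [ 0.    ,  0.    ,  0.    ,  1.    ]])}
{'intrinsics': array([[403.3357,   0.    , 281.7264],
       [  0.    , 403.3357, 214.9669],
       [  0.    ,   0.    ,   1.    ]]), 'view': array([[-0.8849, -0.4652, -0.0229,  0.5481],
       [-0.237 ,  0.4921, -0.8376,  0.2051],
       [ 0.4009, -0.7358, -0.5457,  0.694 ],
       [ 0.    ,  0.    ,  0.    ,  1.    ]])}
```

View pics/scene0.png

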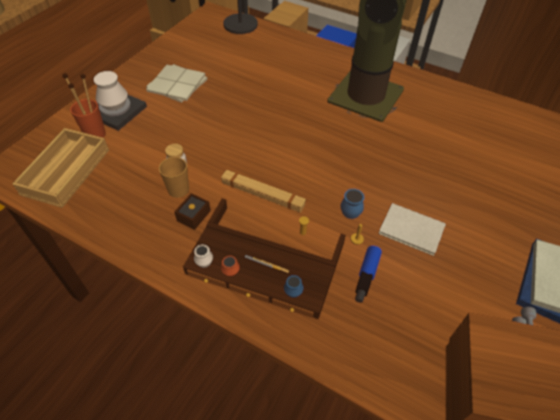

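View pics/side0.png

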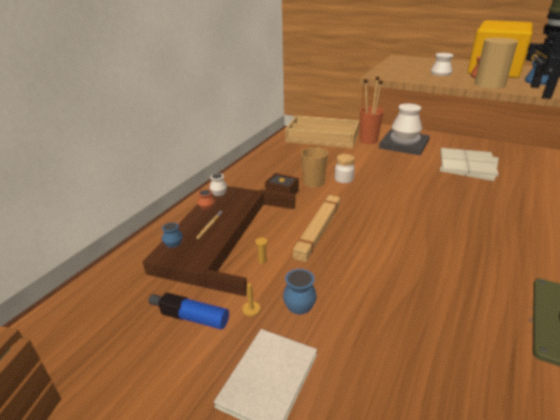

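Both views show the case (scene 228,180 to 300,203), with the post at (304,222), the burner at (353,203), the tamper at (357,238) and the ember box at (193,210). Next I'll build a top-down map from the depth images.

```bash
cat > h.py <<'E'
import numpy as np,cv2
def cloud(p,d,K,V):
    v,u=np.nonzero(d>0);z=d[v,u]
    c=np.stack([(u-K[0,2])*z/K[0,0],(v-K[1,2])*z/K[1,1],z],1)
    return (c-V[:3,3])@V[:3,:3],p[v,u],u,v
def case(P,C):
    "case centre, angle from its top points (light wood: bright, yellow-ish)"
    hsv=cv2.cvtColor(C[None],cv2.COLOR_RGB2HSV)[0].astype(int)
    return hsv
E
python3 - <<'E'
from h import *
X0,Y0,S=0.2,-0.6,800  # map: col=(0.35-y)*S ,row=(0.9-x)*S
img=np.zeros((600,800,3),np.uint8);
for n in("side","scene"):
    f=np.load(f'pics/{n}.npz');P,C,u,v=cloud(f['p'],f['d'],f['K'],f['V'])
    np.savez(f'pics/{n}_c',P=P,C=C,u=u,v=v)
    o=np.argsort(P[:,2]);P=P[o];C=C[o]
    m=(P[:,2]>-.02)&(P[:,2]<.15)
    r=((0.95-P[:,0])*S).astype(int);c=((0.4-P[:,1])*S).astype(int)
    m&=(r>=0)&(r<600)&(c>=0)&(c<800)
    t=np.zeros_like(img);t[r[m],c[m]]=C[m]
    t=cv2.dilate(t,np.ones((2,2)))
    img=np.where(t.sum(2,keepdims=True)>0,t,img)
    print(n,np.median(P[(abs(P[:,2])<.01),2]))
cv2.imwrite('pics/top.png',img[:,:,::-1])
E
```

```text
side -0.000811189846973023
scene -0.0012863148413703154
```

View pics/top.png

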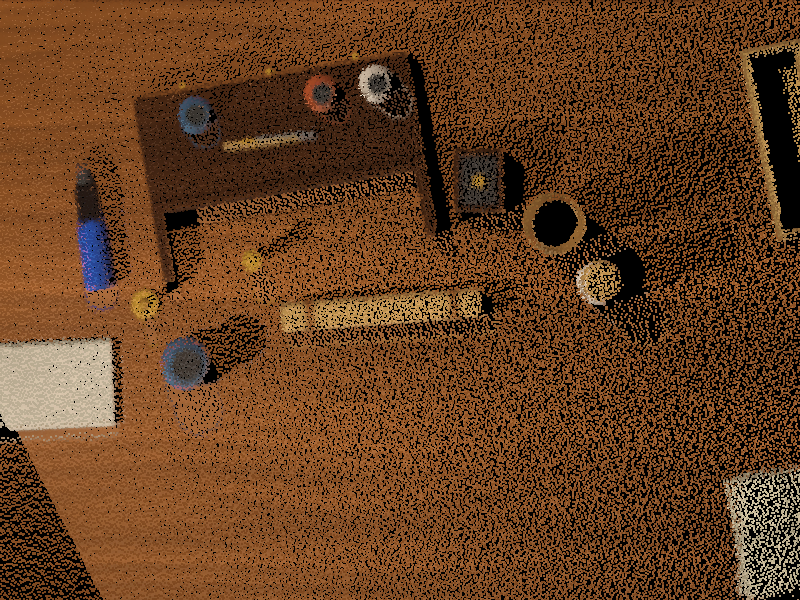

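The top map shows the bay with the rail at about row 205-175 and the cheeks at col 165 and 430. The post is at (252,262) and the case runs from (282,318) to (488,303). Next I'll fit the poses.

```bash
cat > h.py <<'E'
import numpy as np,cv2,json
def cloud(p,d,K,V):
    v,u=np.nonzero(d>0);z=d[v,u]
    c=np.stack([(u-K[0,2])*z/K[0,0],(v-K[1,2])*z/K[1,1],z],1)
    return (c-V[:3,3])@V[:3,:3],p[v,u]
def top_rect(P,m):
    r=cv2.minAreaRect((P[m][:,:2]*1000).astype(np.float32));return r
def find_case(P,C,lo=(.4,-.3),hi=(.75,.2)):
    h=cv2.cvtColor(C[None],cv2.COLOR_RGB2HSV)[0].astype(int)
    m=(P[:,2]>.021)&(P[:,2]<.034)&(C[:,0]>120)&(C[:,1]>C[:,0]*.6)
    m&=(P[:,0]>lo[0])&(P[:,0]<hi[0])&(P[:,1]>lo[1])&(P[:,1]<hi[1])
    g=np.zeros((400,500),np.uint8);r=((P[:,0]-lo[0])*1000).astype(int);c=((P[:,1]-lo[1])*1000).astype(int)
    g[r[m],c[m]]=255;g=cv2.morphologyEx(g,cv2.MORPH_CLOSE,np.ones((7,7)));g=cv2.morphologyEx(g,cv2.MORPH_OPEN,np.ones((7,7)))
    k=max(cv2.findContours(g,0,2)[0],key=cv2.contourArea)
    (cy,cx),(w,hh),a=cv2.minAreaRect(k)
    b=cv2.boxPoints(((cy,cx),(w,hh),a))/1000
    e=[(b[i]+b[(i+1)%4])/2 for i in range(4)];L=max(e,key=lambda q:q[0]);R=min(e,key=lambda q:q[0])
    return np.array([L[1]+lo[0],L[0]+lo[1]]),np.array([R[1]+lo[0],R[0]+lo[1]]),(w,hh)
def look(n):
    from plant import snapshot,camera_model
    c=camera_model(n);p,d=snapshot(n);return cloud(p,d,c['intrinsics'],c['view']),p
def rack():
    j=json.load(open('rack.json'));return np.array(j[:2]),j[2]
def torack(q):
    o,y=rack();c,s=np.cos(y),np.sin(y);return np.array([[c,s],[-s,c]])@(np.asarray(q)-o)
def toworld(q):
    o,y=rack();c,s=np.cos(y),np.sin(y);return np.array([[c,-s],[s,c]])@np.asarray(q)+o
E
python3 - <<'E'
from h import *
np.set_printoptions(precision=4,suppress=True)
for n in("scene","side"):
    f=np.load(f'pics/{n}.npz');P,C=cloud(f['p'],f['d'],f['K'],f['V'])
    print(n,'case',find_case(P,C))
    # post cap top
    m=(abs(P[:,2]-.056)<.006)&(np.hypot(P[:,0]-.6225,P[:,1]-.085)<.03);b=P[m];print('post',(b[:,:2].min(0)+b[:,:2].max(0))/2,b[:,:2].ptp(0) if hasattr(b,'ptp') else np.ptp(b[:,:2],axis=0),m.sum())
    # rack outer shape: dark points z .03-.046
    m=(P[:,2]>.03)&(P[:,2]<.046)&(C[:,0]<110)&(P[:,1]>-.15)&(P[:,1]<.25)&(P[:,0]>.55)&(P[:,0]<.92)
    g=np.zeros((400,500),np.uint8);g[((P[m,0]-.55)*1000).astype(int),((P[m,1]+.2)*1000).astype(int)]=255
    g=cv2.morphologyEx(g,cv2.MORPH_CLOSE,np.ones((9,9)));g=cv2.morphologyEx(g,cv2.MORPH_OPEN,np.ones((5,5)))
    k=max(cv2.findContours(g,0,2)[0],key=cv2.contourArea);r=cv2.minAreaRect(k);print('rackrect',r,cv2.boxPoints(r)/1000+[-.2,.55])
    # rail inner edge: min x per y column of z~0.04 points
    m=(P[:,2]>.034)&(P[:,2]<.046)&(P[:,0]>.64)&(P[:,0]<.76)
    ys=np.arange(-.08,.15,.01);q=[]
    for y in ys:
        t=P[m&(abs(P[:,1]-y)<.005),0]
        if len(t)>5:q.append((y,np.percentile(t,3)))
    q=np.array(q);a=np.polyfit(q[:,0],q[:,1],1);print('rail x=a*y+b',a,'yaw',np.arctan(-a[0]),np.abs(np.polyval(a,q[:,0])-q[:,1]).max())
    for nm,cc in(('burner',(.5,.17)),('tamper',(.57,.22)),('jar',(.6,-.35)),('cup',(.67,-.29)),('ember',(.725,-.2))):
        t=P[(np.hypot(P[:,0]-cc[0],P[:,1]-cc[1])<.05)&(P[:,2]>.02)];print(nm,t[:,:2].min(0),t[:,:2].max(0),t[:,2].max())
E
```

```text
scene case (array([0.5528, 0.0476], dtype=float32), array([ 0.5743, -0.2001], dtype=float32), (35.14559555053711, 248.62213134765625))
post [0.6248 0.0857] [0.0286 0.0231] 67
rackrect ((243.3644256591797, 195.0958709716797), (231.74288940429688, 348.19049072265625), 80.43331146240234) [[-0.1476  0.6598]
 [ 0.1958  0.6019]
 [ 0.2343  0.8304]
 [-0.1091  0.8883]]
rail x=a*y+b [-0.1638  0.722 ] yaw 0.16240494155025717 0.0015042024850875357
burner [0.4697 0.1372] [0.5291 0.1989] 0.07224733788794531
tamper [0.5681 0.1841] [0.6117 0.2623] 0.06312299698650733
jar [ 0.5744 -0.3745] [ 0.6257 -0.3236] 0.07435893367058806
cup [ 0.635  -0.3325] [ 0.7095 -0.2531] 0.09805860979195913
ember [ 0.6872 -0.2289] [ 0.7654 -0.166 ] 0.04576846517132929
side case (array([0.5511, 0.0484], dtype=float32), array([ 0.5691, -0.2014], dtype=float32), (33.56258010864258, 250.442138671875))
post [0.6224 0.0858] [0.0256 0.0258] 81
rackrect ((243.41793823242188, 188.25433349609375), (226.68682861328125, 350.0676574707031), 80.17094421386719) [[-0.1484  0.6565]
 [ 0.1965  0.5967]
 [ 0.2352  0.8201]
 [-0.1097  0.8798]]
rail x=a*y+b [-0.1702  0.7181] yaw 0.16857871220414125 0.001066734763576327
burner [0.4626 0.1392] [0.5231 0.2003] 0.07033531907703792
tamper [0.5637 0.183 ] [0.6145 0.2648] 0.06492436677523174
jar [ 0.57   -0.3778] [ 0.6219 -0.3207] 0.0715468584234627
cup [ 0.6313 -0.3313] [ 0.7051 -0.2538] 0.09619760821484709
ember [ 0.685  -0.2308] [ 0.7617 -0.165 ] 0.043790635439891576
```

```bash
echo '[0.629,0.024,0.167]' > rack.json
cat >> h.py <<'E'
def tool():
    from plant import get_state
    from scipy.spatial.transform import Rotation as R
    s=get_state();M=R.from_quat(s['eef_rot']).as_matrix();p=np.array(s['tool_pos'])
    return p,np.arctan2(M[1,0],M[0,0])-rack()[1],M
def go(x,y,z,psi):
    "tool-frame turn (about z) and shift after the turn, to rack pose x,y (m), tip height z, tool-x heading psi in rack frame"
    p,ps,M=tool();w=toworld([x,y]);d=np.r_[w,z+.011]-p
    from scipy.spatial.transform import Rotation as R
    t=-(psi-ps);s=(M@R.from_rotvec([0,0,t]).as_matrix()).T@d
    print('rack now',np.round(np.r_[torack(p[:2]),p[2]-.011,ps],4),'turn z',round(t,3),'shift',np.round(s,4),'rows',round(max(np.abs(s))/.04,1),'tilt',np.round(M[2],3))
def see(n='side'):
    (P,C),p=look(n);L,R,wh=find_case(P,C);l,r=torack(L),torack(R);print(n,'L',np.round(l,4),'R',np.round(r,4),'th',round(float(np.arctan2(l[0]-r[0],l[1]-r[1])),3),wh)
E
python3 -c "
from h import *
go(-.13,.003,.1,0);see();see('scene')"
```

```text
rack now [-0.5708 -0.5412  0.2073  0.0859] turn z 0.086 shift [ 0.4408 -0.544   0.1081] rows 13.6 tilt [-0.    -0.002 -1.   ]
side L [-0.0722  0.0363] R [-0.0977 -0.2106] th 0.103 (34.37849044799805, 248.19540405273438)
scene L [-0.0688  0.0356] R [-0.0921 -0.2126] th 0.093 (33.792598724365234, 249.34507751464844)
```

```bash
python3 -m inch '-1 0 0 0 0 0 0.086; -1 .0275 -.034 .0067 0 0 0; -1 .0275 -.034 .0067 0 0 0; -1 .0275 -.034 .0067 0 0 0; -1 .0275 -.034 .0067 0 0 0; -1 .0275 -.034 .0067 0 0 0; -1 .0275 -.034 .0067 0 0 0; -1 .0275 -.034 .0067 0 0 0; -1 .0275 -.034 .0067 0 0 0; -1 .0275 -.034 .0067 0 0 0; -1 .0275 -.034 .0067 0 0 0; -1 .0275 -.034 .0067 0 0 0; -1 .0275 -.034 .0067 0 0 0; -1 .0275 -.034 .0067 0 0 0; -1 .0275 -.034 .0067 0 0 0; -1 .0275 -.034 .0067 0 0 0; -1 .0275 -.034 .0067 0 0 0; -1 0 0 0 0 0 0; -1 0 0 0 0 0 0'; python3 -c "
from h import *
go(-.13,.003,.009,0)
from plant import snapshot
p,d=snapshot('wrist');cv2.imwrite('pics/w1.png',p[:,:,::-1])"
```

```text
clock: 1.78
tool_pos: [0.481, -0.0278, 0.1176]
eef_rot: [0.996, 0.087, 0.0, -0.001]
contact_force: [-0.0, -1.0, 0.6]
opening: 0.008
finger_force: 0.0
rack now [-0.1545 -0.0265  0.1066  0.0063] turn z 0.006 shift [ 0.0244 -0.0294  0.0976] rows 2.4 tilt [ 0.001 -0.001 -1.   ]
```

View pics/w1.png

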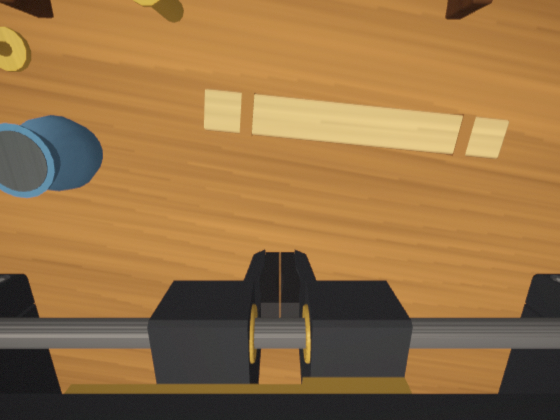

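The wrist view shows the shut fingers at (280,255), clear in front of the case (205-505, 90-155), with the burner off to the left. I'll lower the fingers and push the left part.

```bash
python3 -m inch '-1 .012 -.0145 .025 0 0 .006; -1 .012 -.0145 .025 0 0 0; -1 0 0 .025 0 0 0; -1 0 0 .0225 0 0 0; -1 .01 0 0 0 0 0; -1 .01 0 0 0 0 0; -1 .008 0 0 0 0 0; -1 .008 0 0 0 0 0; -1 .008 0 0 0 0 0; -1 .008 0 0 0 0 0; -1 .008 0 0 0 0 0; -1 .008 0 0 0 0 0; -1 .008 0 0 0 0 0; -1 .008 0 0 0 0 0; -1 .006 0 0 0 0 0; -1 .004 0 0 0 0 0; -1 0 0 0 0 0 0'; python3 -c "
from h import *
see();see('scene');go(-.05,.003,.009,0)"
```

```text
clock: 3.25
tool_pos: [0.5927, 0.0168, 0.0205]
eef_rot: [0.997, 0.08, 0.001, 0.0]
contact_force: [0.6, 0.4, -0.2]
opening: 0.001
finger_force: 0.0
side L [-0.0725  0.0366] R [-0.096  -0.2107] th 0.095 (32.63721466064453, 248.4584197998047)
scene L [-0.0832 -0.1223] R [-0.0932 -0.2128] th 0.109 (32.849220275878906, 91.07931518554688)
rack now [-0.0384 -0.0012  0.0094 -0.0062] turn z -0.006 shift [-0.0116 -0.0042  0.0004] rows 0.3 tilt [-0.001  0.    -1.   ]
```

```bash
python3 -c "
from h import *
from plant import *
p,d=snapshot('side');cv2.imwrite('pics/s2.png',p[:,:,::-1]);see()
q,d=snapshot('scene');cv2.imwrite('pics/s2.png',cv2.resize(np.hstack([p[150:350,150:400],q[120:320,150:400]]),None,fx=1.6,fy=1.6)[:,:,::-1])"
```

```text
side L [-0.0723  0.0357] R [-0.0971 -0.2113] th 0.1 (34.393333435058594, 248.24598693847656)
```

View pics/s2.png

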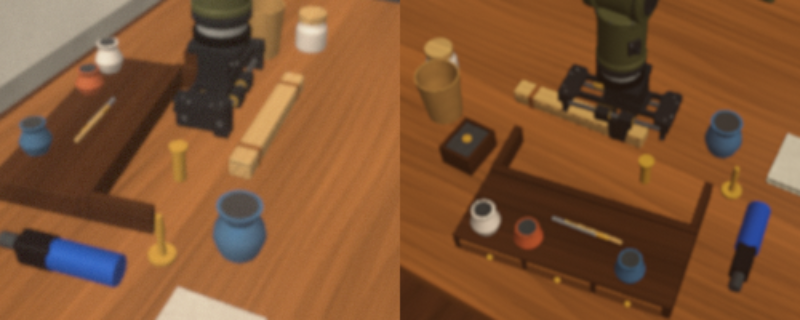

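The hand reached full travel before it had finished descending, so it passed over the case without touching it. The case hasn't moved. I'll raise, back off and check that the hand is down before pushing.

```bash
python3 -m inch '-1 0 0 -.03 0 0 0; -1 0 0 -.03 0 0 0; -1 0 0 0 0 0 0; -1 0 0 0 0 0 0; -1 -.03 0 0 0 0 0; -1 -.03 0 0 0 0 0; -1 -.032 -.004 0 0 0 0; -1 0 0 0 0 0 0; -1 0 0 0 0 0 0; -1 0 0 0 0 0 0; -1 0 0 .03 0 0 0; -1 0 0 .03 0 0 0; -1 0 0 0 0 0 0; -1 0 0 0 0 0 0; -1 0 0 0 0 0 0'; python3 -c "
from h import *
see();go(-.11,.003,.009,0)"
```

```text
clock: 4.75
tool_pos: [0.5012, 0.0057, 0.0211]
eef_rot: [0.997, 0.08, 0.001, 0.0]
contact_force: [0.1, -0.5, 0.8]
opening: 0.005
finger_force: 0.0
side L [-0.0706  0.0352] R [-0.0789 -0.0141] th 0.167 (33.0, 50.0)
rack now [-0.1287  0.0032  0.0107 -0.0063] turn z -0.006 shift [0.0187 0.0002 0.0017] rows 0.5 tilt [ 0.002  0.    -1.   ]
```

```bash
python3 -m inch '-1 .01 0 .0015 0 0 0; -1 .01 0 0 0 0 0; -1 .008 0 0 0 0 0; -1 .008 0 0 0 0 0; -1 .008 0 0 0 0 0; -1 .008 0 0 0 0 0; -1 .008 0 0 0 0 0; -1 .008 0 0 0 0 0; -1 .008 0 0 0 0 0; -1 .008 0 0 0 0 0; -1 .008 0 0 0 0 0; -1 .006 0 0 0 0 0; -1 0 0 0 0 0 0; -1 0 0 0 0 0 0; -1 -.02 0 0 0 0 0;-1 -.01 0 -.03 0 0 0;-1 0 0 -.04 0 0 0;-1 0 0 -.04 0 0 0; -1 0 0 0 0 0 0; -1 0 0 0 0 0 0'; python3 -c "
from h import *
see();see('scene');go(-.06,.003,.009,0)"
```

```text
clock: 6.47
tool_pos: [0.5685, 0.0165, 0.1313]
eef_rot: [0.997, 0.08, 0.002, 0.0]
contact_force: [0.1, -0.2, 0.5]
opening: 0.005
finger_force: 0.0
side L [-0.0732  0.0362] R [-0.0966 -0.2115] th 0.094 (32.85994338989258, 248.7976837158203)
scene L [-0.0681  0.0354] R [-0.0927 -0.212 ] th 0.099 (32.7045783996582, 248.53114318847656)
rack now [-0.0631  0.0031  0.1175 -0.0061] turn z -0.006 shift [3.300e-03 1.000e-04 1.085e-01] rows 2.7 tilt [-0.002 -0.    -1.   ]
```

```bash
python3 -c "
from plant import *
print(r.nose_length,[a for a in dir(r) if a[0]!='_'])"; python3 -m inch '-1 -.03 0 0 0 0 0; -1 -.038 0 0 0 0 0; -1 0 0 0 0 0 0; -1 0 0 0 0 0 0; -1 0 0 .04 0 0 0; -1 0 0 .04 0 0 0; -1 0 0 .03 0 0 0; -1 0 0 0 0 0 0; -1 0 0 0 0 0 0; -1 0 0 0 0 0 0;-1 .01 0 0 0 0 0;-1 .01 0 0 0 0 0;-1 .01 0 0 0 0 0;-1 .01 0 0 0 0 0;-1 0 0 0 0 0 0;-1 0 0 0 0 0 0;-1 0 0 0 0 0 0' ; python3 -c "
from h import *
from plant import *
see();go(-.06,.003,.009,0);p,d=snapshot('side');q,e=snapshot('scene');cv2.imwrite('pics/s3.png',cv2.resize(np.hstack([p[150:310,200:360],q[120:280,220:380]]),None,fx=2.5,fy=2.5)[:,:,::-1])"
```

```text
0.011 ['Unreachable', 'finish_job', 'nose_length']
clock: 7.98
tool_pos: [0.5396, 0.0119, 0.0202]
eef_rot: [0.997, 0.08, 0.0, 0.0]
contact_force: [-0.9, -0.5, 0.9]
opening: 0.004
finger_force: 0.0
side L [-0.0719  0.0363] R [-0.0762 -0.0085] th 0.096 (33.41486358642578, 45.02813720703125)
rack now [-0.0905  0.003   0.0089 -0.0064] turn z -0.006 shift [ 0.0305 -0.     -0.0001] rows 0.8 tilt [ 0.  0. -1.]
```

View pics/s3.png

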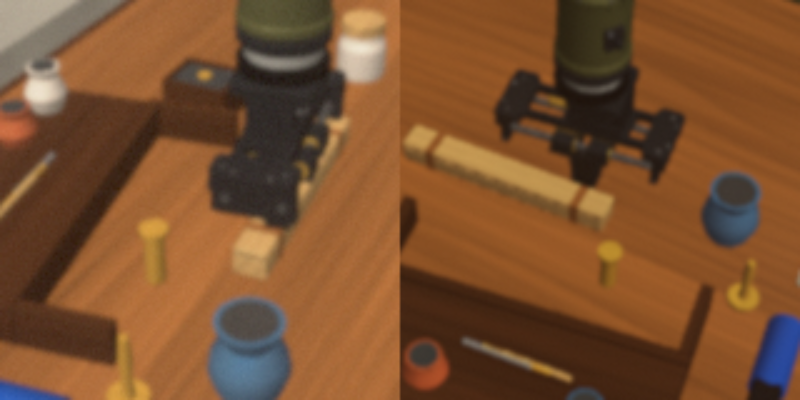

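The scene crop shows the fingertips at about (590,182), right at the robot-side face of the case. I'll push on in small steps and watch the force.

```bash
for i in 1; do python3 -m inch '-1 .005 0 0 0 0 0;-1 .005 0 0 0 0 0;-1 0 0 0 0 0 0' ; done; python3 -m inch '-1 .005 0 0 0 0 0;-1 .005 0 0 0 0 0;-1 0 0 0 0 0 0'; python3 -c "
from h import *
see();see('scene');go(-.06,.003,.009,0)"
```

```text
clock: 8.38
tool_pos: [0.5512, 0.0141, 0.0191]
eef_rot: [0.997, 0.08, 0.001, -0.0]
contact_force: [0.3, 1.1, 0.4]
opening: 0.005
finger_force: 0.0
clock: 8.63
tool_pos: [0.5611, 0.0157, 0.0191]
eef_rot: [0.997, 0.08, 0.001, -0.0]
contact_force: [0.6, 0.3, 0.4]
opening: 0.004
finger_force: 0.0
side L [-0.0731  0.0375] R [-0.0952 -0.211 ] th 0.089 (33.36737060546875, 249.48948669433594)
scene L [-0.0732 -0.0136] R [-0.0894 -0.1744] th 0.1 (34.190773010253906, 161.6411895751953)
rack now [-0.0698  0.003   0.008  -0.0061] turn z -0.006 shift [ 0.0098  0.     -0.001 ] rows 0.2 tilt [ 0.  0. -1.]
```

```bash
python3 -c "
from h import *
from plant import *
see('wrist')
t,_,_=tool();print(t)
for n in('side','scene','wrist'):
    (P,C),p=look(n)
    m=(C.max(1)<70)&(np.hypot(P[:,0]-t[0],P[:,1]-t[1])<.1)&(P[:,2]<.2)&(P[:,2]>.008);Q=P[m]
    for lo in(.008,.02,.03,.04,.06,.08):
        q=Q[(Q[:,2]>lo)&(Q[:,2]<lo+.012)]
        if len(q)>3:print(n,lo,len(q),np.round(np.median(q,0),3),np.round(q.min(0),3),np.round(q.max(0),3))
q,e=snapshot('scene');w,e=snapshot('wrist');cv2.imwrite('pics/s4.png',np.hstack([cv2.resize(q[120:280,220:380],None,fx=2.5,fy=2.5),cv2.resize(w,(400,400))])[:,:,::-1])"
```

```text
wrist L [-0.0711  0.0358] R [-0.0902 -0.1614] th 0.097 (33.59674072265625, 198.11244201660156)
[0.55932459 0.01527777 0.01895973]
side 0.04 11 [0.556 0.029 0.047] [0.547 0.027 0.043] [0.562 0.032 0.048]
scene 0.04 16 [0.57  0.017 0.048] [0.567 0.008 0.043] [0.572 0.028 0.052]
scene 0.06 33 [0.57  0.019 0.067] [0.56  0.004 0.06 ] [0.575 0.033 0.071]
scene 0.08 14 [0.571 0.009 0.084] [0.562 0.005 0.081] [0.575 0.014 0.092]
wrist 0.03 92 [0.568 0.017 0.04 ] [0.567 0.007 0.039] [0.572 0.029 0.042]
wrist 0.04 530 [0.569 0.017 0.047] [0.567 0.004 0.04 ] [0.572 0.031 0.052]
wrist 0.06 857 [0.568 0.016 0.065] [0.559 0.002 0.06 ] [0.573 0.033 0.072]
wrist 0.08 863 [0.567 0.017 0.083] [0.56  0.008 0.08 ] [0.572 0.027 0.092]
```

View pics/s4.png

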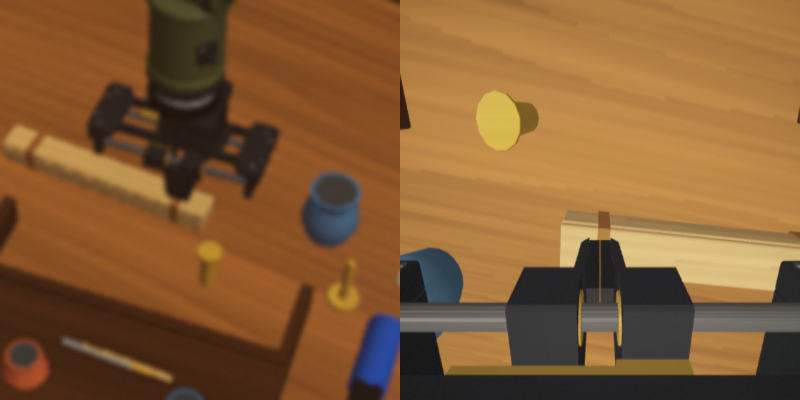

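The clouds show the fingertips at z≈39 mm, while the state puts them at 8 mm. So the fingers really hover about 30 mm higher than stated and pass over the case. I'll back off and descend in small steps, watching the force and the cameras.

```bash
cat >> h.py <<'E'
def tipz(n='wrist'):
    t,_,_=tool();(P,C),p=look(n)
    m=(C.max(1)<70)&(np.hypot(P[:,0]-t[0],P[:,1]-t[1])<.04)&(P[:,2]<.2)&(P[:,2]>.004);q=P[m];k=q[q[:,2]<np.percentile(q[:,2],.5)+.006]
    print(n,'tool z',t[2],'tip z',np.percentile(q[:,2],.5),'tip rack xy',torack(np.median(k[:,:2],0)),'tool',torack(t[:2]))
E
python3 -m inch '-1 -.03 0 0 0 0 0; -1 -.03 0 0 0 0 0; -1 0 0 0 0 0 0; -1 0 0 0 0 0 0; -1 0 0 0 0 0 0;-1 0 0 .01 0 0 0;-1 0 0 .006 0 0 0;-1 0 0 0 0 0 0;-1 0 0 0 0 0 0'; python3 -c "
from h import *
tipz();tipz('scene');tipz('side')"
```

```text
clock: 9.78
tool_pos: [0.5002, 0.0058, 0.0022]
eef_rot: [0.997, 0.08, -0.0, -0.0]
contact_force: [-0.0, 0.2, -0.1]
opening: 0.002
finger_force: 0.0
wrist tool z 0.0022269492439683305 tip z 0.026055647673458058 tip rack xy [-0.12047425  0.00318482] tool [-0.13000263  0.00346692]
scene tool z 0.0025739345416280757 tip z 0.027588085784708016 tip rack xy [-0.11851521  0.0028824 ] tool [-0.12995684  0.00340466]
side tool z 0.0028175188805087126 tip z 0.029784973388662542 tip rack xy [-0.13171373  0.0179549 ] tool [-0.12984917  0.00338881]
```

```bash
python3 -m inch '-1 0 0 .006 0 0 0;-1 0 0 .006 0 0 0;-1 0 0 0 0 0 0;-1 0 0 0 0 0 0'; python3 -c "
from h import *
tipz();tipz('scene')"; python3 -m inch '-1 .01 0 0 0 0 0;-1 .01 0 0 0 0 0;-1 .01 0 0 0 0 0;-1 .01 0 0 0 0 0;-1 .005 0 0 0 0 0;-1 0 0 0 0 0 0'; python3 -c "
from h import *
see();see('scene');tipz()"
```

```text
clock: 10.27
tool_pos: [0.4998, 0.0057, -0.0094]
eef_rot: [0.997, 0.08, -0.0, 0.0]
contact_force: [-0.4, -0.5, -0.3]
opening: 0.003
finger_force: 0.0
wrist tool z -0.009440361395023814 tip z 0.014409399883287316 tip rack xy [-0.12064929  0.00450253] tool [-0.13042417  0.00339815]
scene tool z -0.009212308333592108 tip z 0.016547331445904687 tip rack xy [-0.11904345  0.00556321] tool [-0.13026963  0.0033591 ]
clock: 10.87
tool_pos: [0.5459, 0.0132, -0.0088]
eef_rot: [0.997, 0.08, 0.001, -0.0]
contact_force: [-0.3, -0.4, 1.0]
opening: 0.004
finger_force: 0.0
side L [-0.1046 -0.1872] R [-0.1076 -0.205 ] th 0.167 (14.0, 18.0)
scene L [-0.0466  0.0333] R [-0.0971 -0.2111] th 0.204 (249.5671844482422, 35.87141418457031)
wrist tool z -0.008936229203512606 tip z 0.019730063138445213 tip rack xy [-0.0752772  0.0077546] tool [-0.08534079  0.0030581 ]
```

The case is moving now: θ is 0.20 in the rack frame. I'll keep pushing.

```bash
python3 -m inch '-1 .008 0 0 0 0 0;-1 .008 0 0 0 0 0;-1 .008 0 0 0 0 0;-1 .008 0 0 0 0 0;-1 .008 0 0 0 0 0;-1 .005 0 0 0 0 0;-1 0 0 0 0 0 0'; python3 -c "
from h import *
see('scene');see('wrist');tipz()"
```

```text
clock: 11.6
tool_pos: [0.5911, 0.0206, -0.0089]
eef_rot: [0.997, 0.081, 0.001, -0.0]
contact_force: [0.8, 0.8, 0.3]
opening: 0.004
finger_force: 0.0
scene L [0.0112 0.023 ] R [-0.0474 -0.0922] th 0.47 (129.27236938476562, 34.59989929199219)
wrist L [0.0091 0.0231] R [-0.065  -0.1162] th 0.489 (157.7976531982422, 35.417503356933594)
wrist tool z -0.008962447755978056 tip z 0.016372656246345926 tip rack xy [-0.02982685  0.00567525] tool [-0.03961382  0.00286696]
```

```bash
python3 -m inch '-1 -.03 0 0 0 0 0;-1 -.03 0 0 0 0 0;-1 -.005 .035 0 0 0 0;-1 0 .038 0 0 0 0;-1 0 0 0 0 0 0;-1 0 0 0 0 0 0;-1 0 0 0 0 0 0;-1 .01 0 0 0 0 0;-1 .01 0 0 0 0 0;-1 .01 0 0 0 0 0;-1 .008 0 0 0 0 0;-1 .006 0 0 0 0 0;-1 0 0 0 0 0 0;-1 -.03 0 0 0 0 0;-1 -.02 0 0 0 0 0;-1 0 0 -.04 0 0 0;-1 0 0 -.04 0 0 0;-1 0 0 -.04 0 0 0;-1 0 0 0 0 0 0;-1 0 0 0 0 0 0'; python3 -c "
from h import *
see('scene');see('side');go(-.13,-.22,.05,.5)"
```

```text
clock: 13.42
tool_pos: [0.5323, -0.0631, 0.1133]
eef_rot: [0.997, 0.081, 0.003, 0.0]
contact_force: [-0.5, 0.0, -1.1]
opening: 0.004
finger_force: 0.0
scene L [0.029  0.0211] R [-0.0935 -0.1976] th 0.511 (250.70132446289062, 34.96498489379883)
side L [0.0241 0.0211] R [-0.0954 -0.1969] th 0.501 (248.5163116455078, 35.0708122253418)
rack now [-0.112  -0.0693  0.0996 -0.0056] turn z -0.506 shift [-0.088   0.1237  0.0496] rows 3.1 tilt [-0.001 -0.    -1.   ]
```

```bash
python3 -m inch '-1 0 0 0 0 0 .1;-1 0 0 0 0 0 .1;-1 0 0 0 0 0 .1;-1 0 0 0 0 0 .1;-1 0 0 0 0 0 .1;-1 0 0 0 0 0 0;-1 0 0 0 0 0 0'; python3 -c "
from h import *
go(-.1187,-.241,.05,-.505)"
```

```text
clock: 14.1
tool_pos: [0.5296, -0.0631, 0.1096]
eef_rot: [0.986, -0.167, -0.001, 0.0]
contact_force: [0.6, -0.5, 0.7]
opening: 0.005
finger_force: 0.0
rack now [-0.1125 -0.0694  0.0986 -0.5031] turn z 0.002 shift [0.0778 0.1531 0.0486] rows 3.8 tilt [-0.003  0.001 -1.   ]
```

```bash
python3 -m inch '-1 .0195 .038 0 0 0 0;-1 .0195 .038 0 0 0 0;-1 .0195 .038 0 0 0 0;-1 .0195 .039 0 0 0 0;-1 0 0 0 0 0 0;-1 0 0 0 0 0 0;-1 0 0 .03 0 0 0;-1 0 0 .03 0 0 0;-1 0 0 .03 0 0 0;-1 0 0 .028 0 0 0;-1 0 0 0 0 0 0;-1 0 0 0 0 0 0;-1 0 0 0 0 0 0'; python3 -c "
from h import *
see('scene');see('side');tipz();go(-.1187,-.241,-.02,-.505)"
```

```text
clock: 15.18
tool_pos: [0.5534, -0.2277, -0.0059]
eef_rot: [0.986, -0.168, 0.001, -0.0]
contact_force: [-0.1, 0.1, 0.2]
opening: 0.004
finger_force: 0.0
scene L [0.0275 0.0212] R [-0.0911 -0.197 ] th 0.498 (248.36093139648438, 33.80829620361328)
side L [0.0238 0.0187] R [-0.0951 -0.1976] th 0.502 (246.85049438476562, 34.58216094970703)
wrist tool z -0.005037969147843956 tip z 0.019001375157697852 tip rack xy [-0.1078682  -0.24101966] tool [-0.11586808 -0.23656811]
rack now [-0.1159 -0.2368 -0.016  -0.5055] turn z -0.001 shift [-0.0004  0.005   0.004 ] rows 0.1 tilt [ 0.003  0.    -1.   ]
```

```bash
python3 -m inch '-1 0 -.01 .003 0 0 0;-1 0 -.01 0 0 0 0;-1 0 -.008 0 0 0 0;-1 0 -.008 0 0 0 0;-1 0 -.008 0 0 0 0;-1 0 -.008 0 0 0 0;-1 0 -.008 0 0 0 0;-1 0 0 0 0 0 0'; python3 -c "
from h import *
see('scene');see('side');go(-.1187,-.241,-.02,-.505)"
```

```text
clock: 16.0
tool_pos: [0.5737, -0.1691, -0.01]
eef_rot: [0.986, -0.167, 0.0, -0.001]
contact_force: [0.1, 0.1, -0.8]
opening: 0.006
finger_force: 0.0
scene L [0.0466 0.0508] R [-0.0596 -0.1379] th 0.513 (216.47940063476562, 33.79667663574219)
side L [0.0431 0.0506] R [-0.0816 -0.1689] th 0.517 (252.45346069335938, 34.203941345214844)
rack now [-0.0877 -0.1824 -0.0212 -0.5047] turn z 0.0 shift [ 0.0012  0.0663 -0.0012] rows 1.7 tilt [-0.001 -0.001 -1.   ]
```

```bash
python3 -m inch '-1 0 -.008 0 0 0 0;-1 0 -.008 0 0 0 0;-1 0 -.008 0 0 0 0;-1 0 -.008 0 0 0 0;-1 0 -.008 0 0 0 0;-1 0 -.004 0 0 0 0;-1 0 0 0 0 0 0;-1 0 0 0 0 0 0'; python3 -c "
from h import *
see('scene');see('side');go(-.1187,-.241,-.02,-.505)"
```

```text
clock: 16.77
tool_pos: [0.5876, -0.1296, -0.0099]
eef_rot: [0.986, -0.168, 0.0, -0.0]
contact_force: [0.2, 0.9, -0.1]
opening: 0.003
finger_force: 0.0
scene L [0.0661 0.0892] R [-0.0361 -0.0984] th 0.499 (213.589111328125, 33.316246032714844)
side L [0.0637 0.0894] R [-0.06   -0.1329] th 0.508 (254.3927459716797, 34.910099029541016)
rack now [-0.0669 -0.1456 -0.0209 -0.5065] turn z -0.001 shift [ 0.0008  0.1086 -0.0008] rows 2.7 tilt [ 0.  0. -1.]
```

Milestone 1 is met: L is at (65,89) mm, behind the post, and R is at x≈-57. Now I'll go round to the front face near the right end for a partial swing.

```bash
python3 -m inch '-1 0 .02 0 0 0 0;-1 -.027 .004 0 0 0 0;-1 -.027 0 0 0 0 0;-1 0 0 0 0 0 0;-1 0 -.03 0 0 0 0;-1 0 -.03 0 0 0 0;-1 0 -.028 0 0 0 0;-1 0 0 0 0 0 0;-1 0 0 0 0 0 0;-1 .01 0 0 0 0 0;-1 .01 0 0 0 0 0;-1 .008 0 0 0 0 0;-1 .008 0 0 0 0 0;-1 .008 0 0 0 0 0;-1 .008 0 0 0 0 0;-1 .005 0 0 0 0 0;-1 0 0 0 0 0 0'; python3 -c "
from h import *
see('scene');see('side');go(-.1187,-.241,-.02,-.505)"
```

```text
clock: 18.28
tool_pos: [0.613, -0.0719, -0.0099]
eef_rot: [0.986, -0.169, 0.001, 0.0]
contact_force: [0.6, -0.4, -1.3]
opening: 0.008
finger_force: 0.0
scene L [0.0639 0.0929] R [-0.018  -0.1433] th 0.334 (250.06495666503906, 35.58892059326172)
side L [0.0608 0.0922] R [-0.0074 -0.1089] th 0.327 (212.3842010498047, 33.82096862792969)
rack now [-0.0328 -0.091  -0.021  -0.5063] turn z -0.001 shift [-0.0026  0.1728 -0.001 ] rows 4.3 tilt [ 0.001 -0.    -1.   ]
```

```bash
python3 -m inch '-1 -.025 0 0 0 0 0;-1 0 0 -.03 0 0 0;-1 0 0 -.03 0 0 0;-1 0 0 -.03 0 0 0;-1 0 0 0 0 0 .12;-1 0 0 0 0 0 .12;-1 0 0 0 0 0 .12;-1 0 0 0 0 0 .12;-1 0 0 0 0 0 .12;-1 0 0 0 0 0 .12;-1 0 0 0 0 0 .12;-1 0 0 0 0 0 .12;-1 0 0 0 0 0 .12;-1 0 0 0 0 0 .12;-1 0 0 0 0 0 .12;-1 0 0 0 0 0 .08;-1 0 0 0 0 0 0;-1 0 0 0 0 0 0'; python3 -c "
from h import *
from plant import get_state
see('scene');see('side');go(-.034,-.183,-.02,-1.904);print(get_state()['q'])"
```

```text
clock: 19.88
tool_pos: [0.5876, -0.0624, 0.0799]
eef_rot: [-0.646, 0.763, -0.0, -0.0]
contact_force: [0.6, -0.5, 0.8]
opening: 0.001
finger_force: 0.0
scene L [0.0638 0.0917] R [-0.0161 -0.1446] th 0.326 (249.40093994140625, 33.302215576171875)
side L [0.0612 0.0918] R [-0.0197 -0.1429] th 0.332 (248.2424774169922, 34.52378845214844)
rack now [-0.0551 -0.0785  0.0691 -1.904 ] turn z 0.0 shift [ 0.0919 -0.0541  0.089 ] rows 2.3 tilt [-0.  0. -1.]
[-0.26032377  0.91090945  0.5295904   1.80152759 -0.73591816  0.63698312
 -2.59426692]
```

Joint 7 is near its limit, so I'll use the half-turn-equivalent orientation.

```bash
python3 -m inch '-1 0 0 0 0 0 -.12;-1 0 0 0 0 0 -.12;-1 0 0 0 0 0 -.12;-1 0 0 0 0 0 -.12;-1 0 0 0 0 0 -.12;-1 0 0 0 0 0 -.12;-1 0 0 0 0 0 -.12;-1 0 0 0 0 0 -.12;-1 0 0 0 0 0 -.12;-1 0 0 0 0 0 -.12;-1 0 0 0 0 0 -.12;-1 0 0 0 0 0 -.12;-1 0 0 0 0 0 -.12'; python3 -m inch '-1 0 0 0 0 0 -.12;-1 0 0 0 0 0 -.12;-1 0 0 0 0 0 -.12;-1 0 0 0 0 0 -.12;-1 0 0 0 0 0 -.12;-1 0 0 0 0 0 -.12;-1 0 0 0 0 0 -.12;-1 0 0 0 0 0 -.12;-1 0 0 0 0 0 -.12;-1 0 0 0 0 0 -.12;-1 0 0 0 0 0 -.12;-1 0 0 0 0 0 -.12;-1 0 0 0 0 0 -.12;-1 0 0 0 0 0 0;-1 0 0 0 0 0 0'; python3 -c "
from h import *
from plant import get_state
go(-.034,-.183,-.02,1.238);print(get_state()['q'])"
```

```text
clock: 21.07
tool_pos: [0.588, -0.063, 0.0803]
eef_rot: [0.996, -0.086, 0.0, -0.0]
contact_force: [0.1, 0.2, 0.1]
opening: 0.004
finger_force: 0.0
clock: 22.32
tool_pos: [0.5879, -0.0632, 0.0802]
eef_rot: [0.772, 0.636, 0.0, 0.0]
contact_force: [-0.1, 0.8, -0.1]
opening: 0.007
finger_force: 0.0
rack now [-0.055  -0.0791  0.0692  1.2107] turn z -0.027 shift [-0.0914  0.0538  0.0892] rows 2.3 tilt [ 0.     0.001 -1.   ]
[ 0.18551647  0.8442233  -0.27365102  1.77684482  0.38161742  0.57218394
 -0.51718698]
```

```bash
python3 -m inch '-1 -.03 .018 0 0 0 -.027;-1 -.03 .018 0 0 0 0;-1 -.031 .018 0 0 0 0;-1 0 0 0 0 0 0;-1 0 0 0 0 0 0;-1 0 0 0 0 0 0;-1 0 0 .03 0 0 0;-1 0 0 .03 0 0 0;-1 0 0 .029 0 0 0;-1 0 0 0 0 0 0;-1 0 0 0 0 0 0;-1 0 0 0 0 0 0'; python3 -c "
from h import *
see('scene');see('side');go(-.034,-.183,-.02,1.238)"
```

```text
clock: 23.32
tool_pos: [0.6265, -0.1604, -0.0075]
eef_rot: [0.762, 0.648, 0.001, 0.0]
contact_force: [0.9, 0.1, -0.3]
opening: 0.007
finger_force: 0.0
scene L [0.0642 0.0921] R [-0.0168 -0.1448] th 0.329 (250.41319274902344, 33.569915771484375)
side L [0.0609 0.0922] R [-0.0195 -0.1445] th 0.328 (250.05809020996094, 33.66636657714844)
rack now [-0.0326 -0.1824 -0.0177  1.2411] turn z 0.003 shift [-0.001  -0.0011  0.0023] rows 0.1 tilt [ 0.     0.004 -1.   ]
```

```bash
python3 -m inch '-1 .01 0 .0015 0 0 0;-1 .01 0 0 0 0 0;-1 .008 0 0 0 0 0;-1 .006 0 0 0 0 0;-1 .006 0 0 0 0 0;-1 .006 0 0 0 0 0;-1 .005 0 0 0 0 0;-1 0 0 0 0 0 0;-1 0 0 0 0 0 0'; python3 -c "
from h import *
see('scene');see('side');go(-.034,-.183,-.02,1.238)"
```

```text
clock: 24.17
tool_pos: [0.6338, -0.1102, -0.0106]
eef_rot: [0.762, 0.648, 0.0, -0.0]
contact_force: [-0.3, 0.4, -0.2]
opening: 0.003
finger_force: 0.0
scene L [0.0713 0.1123] R [-0.0111 -0.1256] th 0.334 (251.70626831054688, 33.31691360473633)
side L [0.0659 0.1151] R [-0.0126 -0.1236] th 0.318 (251.1940460205078, 34.63749694824219)
rack now [-0.0179 -0.1337 -0.0217  1.241 ] turn z 0.003 shift [-0.0519  0.0009 -0.0017] rows 1.3 tilt [ 0.001 -0.    -1.   ]
```

```bash
python3 -m inch '-1 -.02 0 0 0 0 0;-1 0 0 -.03 0 0 0;-1 0 0 -.03 0 0 0;-1 0 0 -.03 0 0 0;-1 0 0 0 0 0 0;-1 0 0 0 0 0 .12;-1 0 0 0 0 0 .12;-1 0 0 0 0 0 .12;-1 0 0 0 0 0 .12;-1 0 0 0 0 0 .12;-1 0 0 0 0 0 .12;-1 0 0 0 0 0 .12;-1 0 0 0 0 0 .12;-1 0 0 0 0 0 .12;-1 0 0 0 0 0 .12;-1 0 0 0 0 0 .04;-1 0 0 0 0 0 0;-1 0 0 0 0 0 0'; python3 -c "
from h import *
see('scene');see('side');go(-.072,-.09,-.021,0)"
```

```text
clock: 25.77
tool_pos: [0.6302, -0.1309, 0.0791]
eef_rot: [0.996, 0.085, -0.0, -0.0]
contact_force: [0.5, 0.2, -0.3]
opening: 0.005
finger_force: 0.0
scene L [0.0706 0.1108] R [-0.0097 -0.122 ] th 0.332 (246.26968383789062, 33.866188049316406)
side L [0.0654 0.115 ] R [-0.0121 -0.1226] th 0.315 (249.9037322998047, 35.50244140625)
rack now [-0.0245 -0.1531  0.0683  0.002 ] turn z 0.002 shift [-0.0475 -0.063   0.0893] rows 2.2 tilt [-0. -0. -1.]
```

```bash
python3 -m inch '-1 -.024 -.031 0 0 0 0;-1 -.024 -.032 0 0 0 0;-1 0 0 0 0 0 0;-1 0 0 0 0 0 0;-1 0 0 .03 0 0 0;-1 0 0 .03 0 0 0;-1 0 0 .029 0 0 0;-1 0 0 0 0 0 0;-1 0 0 0 0 0 0;-1 0 0 0 0 0 0;-1 .01 0 0 0 0 0;-1 .01 0 0 0 0 0;-1 .01 0 0 0 0 0;-1 .008 0 0 0 0 0;-1 .008 0 0 0 0 0;-1 .008 0 0 0 0 0;-1 .008 0 0 0 0 0;-1 .008 0 0 0 0 0;-1 0 0 0 0 0 0'; python3 -c "
from h import *
see('scene');see('side');go(.044,-.09,-.021,0)"
```

```text
clock: 27.45
tool_pos: [0.6439, -0.0649, -0.0088]
eef_rot: [0.996, 0.084, 0.002, 0.0]
contact_force: [1.0, -0.1, -0.4]
opening: 0.003
finger_force: 0.0
scene L [0.0632 0.1203] R [ 0.0253 -0.1241] th 0.154 (33.54972839355469, 247.386474609375)
side L [0.0582 0.1223] R [ 0.0306 -0.0719] th 0.141 (31.716571807861328, 196.11566162109375)
rack now [-0.002  -0.0901 -0.0202  0.001 ] turn z 0.001 shift [ 0.046  -0.0001  0.0009] rows 1.2 tilt [ 0.001  0.    -1.   ]
```

```bash
python3 -m inch '-1 .008 0 0 0 0 0;-1 .008 0 0 0 0 0;-1 .008 0 0 0 0 0;-1 .007 0 0 0 0 0;-1 .006 0 0 0 0 0;-1 .004 0 0 0 0 0;-1 0 0 0 0 0 0'; python3 -c "
from h import *
see('scene');see('side');go(.044,-.09,-.021,0)"
```

```text
clock: 28.13
tool_pos: [0.6819, -0.0583, -0.0096]
eef_rot: [0.996, 0.084, -0.0, -0.0]
contact_force: [-0.3, 0.4, 0.5]
opening: 0.007
finger_force: 0.5
scene L [0.0535 0.1267] R [ 0.0699 -0.1232] th -0.066 (35.15892791748047, 250.41452026367188)
side L [0.0491 0.1276] R [ 0.0639 -0.0711] th -0.074 (32.59622573852539, 199.2970733642578)
rack now [ 0.0385 -0.09   -0.0205  0.0008] turn z 0.001 shift [0.0055 0.     0.0005] rows 0.1 tilt [ 0. -0. -1.]
```

```bash
python3 -m inch '-1 -.02 0 0 0 0 0;-1 -.015 0 0 0 0 0;-1 0 0 0 0 0 0;-1 0 -.037 0 0 0 0;-1 0 -.037 0 0 0 0;-1 0 -.037 0 0 0 0;-1 0 0 0 0 0 0;-1 0 0 0 0 0 0;-1 0 0 0 0 0 0;-1 .008 0 0 0 0 0;-1 .008 0 0 0 0 0;-1 .008 0 0 0 0 0;-1 .006 0 0 0 0 0;-1 .004 0 0 0 0 0;-1 .004 0 0 0 0 0;-1 0 0 0 0 0 0;-1 0 0 0 0 0 0'; python3 -c "
from h import *
see('scene');see('side');go(.046,.02,-.021,0)"
```

```text
clock: 29.65
tool_pos: [0.6662, 0.0504, -0.0097]
eef_rot: [0.997, 0.083, -0.0, 0.001]
contact_force: [-1.3, -1.3, 0.2]
opening: 0.005
finger_force: 0.8
scene L [0.0668 0.1268] R [ 0.064 -0.122] th 0.011 (27.799854278564453, 248.80258178710938)
side L [0.0666 0.1283] R [0.0659 0.0498] th 0.008 (32.625038146972656, 78.48178100585938)
rack now [ 0.0411  0.0203 -0.0206  0.0004] turn z 0.0 shift [0.0049 0.0003 0.0004] rows 0.1 tilt [-0.     0.001 -1.   ]
```

```bash
python3 -m inch '-1 .002 0 0 0 0 0;-1 .002 0 0 0 0 0;-1 0 0 0 0 0 0'; python3 -m inch '-1 -.02 0 0 0 0 0;-1 -.01 0 0 0 0 0;-1 0 0 0 0 0 0;-1 0 .033 0 0 0 0;-1 0 .033 0 0 0 0;-1 0 .034 0 0 0 0;-1 0 0 0 0 0 0;-1 0 0 0 0 0 0;-1 0 0 0 0 0 0;-1 .01 0 0 0 0 0;-1 .01 0 0 0 0 0;-1 .006 0 0 0 0 0;-1 .003 0 0 0 0 0;-1 .001 0 0 0 0 0;-1 0 0 0 0 0 0;-1 0 0 0 0 0 0'; python3 -c "
from h import *
see('scene');see('side');go(.046,.02,-.021,0)"
```

```text
clock: 30.0
tool_pos: [0.666, 0.0509, -0.0098]
eef_rot: [0.996, 0.084, -0.005, 0.001]
contact_force: [-9.3, -3.6, 6.3]
opening: 0.003
finger_force: 4.9
clock: 31.33
tool_pos: [0.6823, -0.0442, -0.0103]
eef_rot: [0.996, 0.085, -0.005, -0.001]
contact_force: [-8.5, 0.9, 5.6]
opening: 0.002
finger_force: 4.3
scene L [0.0652 0.1272] R [ 0.066  -0.1218] th -0.003 (27.27198600769043, 248.94349670410156)
side L [0.0662 0.1289] R [ 0.0669 -0.0566] th -0.004 (34.09266662597656, 185.5707244873047)
rack now [ 0.0412 -0.0761 -0.0213  0.003 ] turn z 0.003 shift [ 0.0048 -0.0961 -0.    ] rows 2.4 tilt [-0.01  -0.003 -1.   ]
```

The case is seated: the push force rises to about 9 N with no further motion. I'll back off, raise and verify.

```bash
python3 -m inch '-1 -.015 0 0 0 0 0;-1 -.02 0 0 0 0 0;-1 0 0 0 0 0 0;-1 0 0 0 0 0 0;-1 0 0 -.04 0 0 0;-1 0 0 -.04 0 0 0;-1 0 0 -.04 0 0 0;-1 -.04 0 -.03 0 0 0;-1 -.04 0 0 0 0 0;-1 -.04 0 0 0 0 0;-1 -.04 0 0 0 0 0;-1 0 0 0 0 0 0;-1 0 0 0 0 0 0;-1 0 0 0 0 0 0'; python3 -c "
from h import *
from plant import snapshot
see('scene');see('side');p,d=snapshot('side');q,e=snapshot('scene');cv2.imwrite('pics/s9.png',cv2.resize(np.hstack([p[130:370,130:370],q[130:370,150:390]]),None,fx=1.6,fy=1.6)[:,:,::-1])"
```

```text
clock: 32.6
tool_pos: [0.5042, -0.0771, 0.1361]
eef_rot: [0.996, 0.084, 0.002, 0.0]
contact_force: [0.6, 0.1, -0.7]
opening: 0.004
finger_force: 0.0
scene L [0.0659 0.127 ] R [ 0.0664 -0.1213] th -0.002 (25.675535202026367, 248.3058319091797)
side L [0.0654 0.128 ] R [ 0.0667 -0.1199] th -0.005 (32.84825897216797, 247.84800720214844)
```

View pics/s9.png

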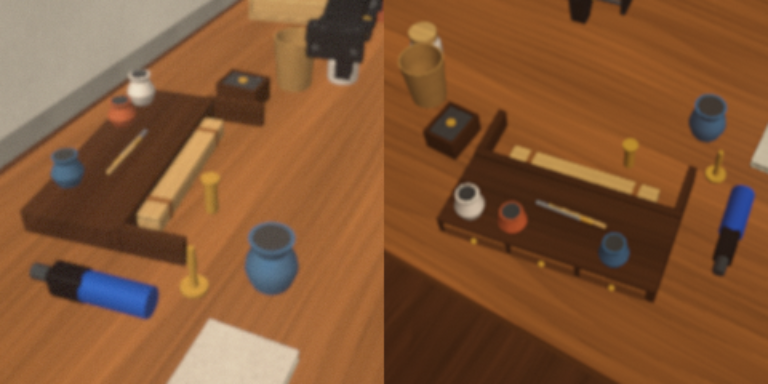

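Both views show the case flat along the back rail, behind the post (side 150,210 to 210,130). The bystanders are in place and the arm is clear.

```bash
python3 -c "
from plant import r
print(r.finish_job())"
```

```text
the job is handed in; nothing more can be done
None
```

I pushed the incense case into the bay left end first behind the post, then swung it flat along the back rail. Both ends measure about 66 mm in (59 mm needed), the other things look unmoved in the last pictures, and the job was handed in at about 33 s with the arm clear; no verdict came back.

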